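# Kit the power-supply parts into the foam tray

## Robot

A 6-joint arm with a two-finger parallel gripper is mounted at the origin on the work surface. World frame = base frame: x ahead of the robot, y to its left, z up, the work surface at z = 0. Lengths are in mm, angles in rad, forces in N, time in s.
With the tool pointing down it reaches from about 275 to 1000 mm from the base axis. Payload 8.4 kg.
Tool frame: the origin (TCP) lies at the very end of the fingers, on their centre line; the grasp point (between the pads) lies 19 mm behind it; z points along the fingers, y is the direction in which the jaws open and shut (so a half turn about z gives the same grasp; the last joint's range is limited). The gripper opens to 85 mm and grips with 20 to 120 N. Pads are 22 mm wide; open, the fingers measure 114 mm over their backs; the gripper's body (76 mm by 85 mm) begins 54 mm behind the grasp point. The pads swing forward as they close: fully open they stand 13 mm farther back than shut.
Start: joints at [1.132, 0.353, 1.633, -0, 1.155, -0.002], TCP at [264.4, 566.322, 231.281] pointing down, gripper open.
Joint ranges: [-2.63, 2.63], [-0.92, 2.1], [0.06, 2.66], [-1.3, 4.44], [0, 2.69], [-3.02, 3.02]. Speed limits (rad/s): [2.22, 2.22, 2.79, 3.14, 3.14, 3.14].

## Interface

Orientations are given as [roll, pitch, yaw] about the fixed x, y, z axes, in that order (R = Rz(yaw) Ry(pitch) Rx(roll)).
In Python, from rig import sense, grab_frame, get_calibration, sign_off, boxes_of, trace gives the robot as it stands.
- The arm moves only by the tool servo_tool, never from a script. Its argument "rows" is a list of rows, each a list of 3 entries, a list of its own where there are three numbers: the finger opening in mm, from 0 to 85.4, then the shift along the tool's x, y, z in mm, then the turn, a rotation vector about the tool's x, y, z in degrees. A call has 1 to 8 rows; each row shifts and turns the commanded pose from where the row before left it, along the tool's axes as they then stand; what a row does not reach is not made up. A row lasts 1/8 s, in which the tool goes at most 62.5 mm and 10.7 degrees, less where a joint would pass 70% of its speed; a pose out of reach is approached as far as the arm can. A call is refused whole if a number of a shift passes 62.5 or a number of a turn 10.7, either way. A call with a gripper value outside its range is refused whole. The fingers move at their own pace and stop on an object; "force" is the grip in N (left out, the last holds). Time passes only in rows, so rows that do not move let the fingers close. It gives the time, the measured TCP pose, the force and the opening at its end, in the units of the state.
- sense(): the state, without advancing time (a new reading comes with each control period).
- grab_frame(name): name is "scene" or "top"; returns the picture (480x640x3 uint8, blue, green, red); there is no depth.
- get_calibration(name): a dict with "intrinsics" (3x3 intrinsics, pixels), "world_to_cam" (4x4, takes a point from world to camera coordinates). Camera axes: x right, y down, z forward; pixel columns grow to the right and rows downward; lengths in mm; the calibration is good to about 2 mm. A picture is of the moment at which its call begins. get_calibration takes no time and is no camera call.
- sign_off(): hands the job in, once; it reports no verdict.
Trained networks look in the newest picture that a camera, given by its name, has taken for a name from the list of things; names that differ only in an ending like _2 or _b are one class to them, and where a whole thing is asked for, a point or a joint stands for the part that bears it (a point fixed in the world has none). Each returns a list of dicts, best first, with "conf" (0 to 1); they miss things now and then, are a little off and sometimes report something else, mostly with a low value. They report only what shows in the picture. A call takes as long as a camera call. They do not tell look-alikes from the thing itself.
- boxes_of(camera, thing): "centre" ([x, y, z] in mm, in the coordinates of the camera as it stood for that picture, good to about 4 mm: the middle of the surface that is visible of it).
- trace(camera, thing): "mask" (480x640 bool, what is visible of it).
The state is a dict: "clock": time; "qpos": joint angles; "qvel": joint speeds; "joint_efforts": joint torques, N m; "eef_pos": TCP position; "tcp_rot": TCP orientation; "contact_force": force on the tool from outside, world axes, zero at the start; "wrist_torque": the same for the moment, N m; "opening": opening from 0.0 (shut) to 1.0 (fully open).
Only numpy, scipy, OpenCV 4.12 (cv2) and the standard library are available. Lean on these libraries where they do the work, as an engineer would, in place of code of your own. Each camera call takes 0.05 s, during which the arm holds its last target. There are 200 camera calls.

## Task

Kit the power-supply parts from the blue mat: put the toroidal transformer, the laminated transformer, the finned heat sink and the can capacitor each into the foam cut-out of the black tray that has its shape and size, upright as they stand now and sitting flat on the cut-out's floor. Set the parts down, do not drop them, and leave the solder reel and the flux bottle standing where they are.

Things in the scene. Friction and masses are not known exactly. Their poses are not given: they have to be found in the camera images.
- toroid: Toroidal transformer: a copper-wound ring lying flat, black potted centre, round, 62 mm diameter, 36 mm high, about 0.45 kg. Origin: centre of its underside, z up. Grip it across the diameter.
- capacitor: Can capacitor standing upright: black-sleeved round can, 35 mm diameter, 51 mm high, with a black top, aluminium rim and two small screw terminals on top (56 mm over all), about 0.09 kg. Origin: centre of its underside, z up. Grip it across the diameter.
- heatsink: Finned aluminium heat sink lying on its base, fins up: 75 mm long (its x, along the fins), 35 mm wide (its y), 36 mm high, about 0.16 kg. Origin: centre of its underside, z up. Its long outer fins are flat and rigid: grip across y.
- transformer: Laminated-core transformer standing upright: dark steel core 55 mm (its x) x 26 mm (y) x 46 mm high, with a white bobbin and copper coil through it, 37 mm (x) x 45 mm (y), from 6 to 40 mm above its underside, so 55 x 45 mm seen from above; brass lugs on top of the bobbin; about 0.40 kg. Origin: centre of its underside, z up. Grip across y on the bobbin or across x on the core's ends.
- cutout_toroid: Fixed charcoal foam insert, 104 mm square, 20 mm thick, one of four side by side in the black tray (232 mm square, rim 27 mm above the bench); its cut-out: round, 74 mm diameter, 10 mm deep, flat pale floor. Origin: under the cut-out's centre, centre of the insert's underside, 5 mm above the bench; cut-out's floor at z +10 mm, foam's top at z +20 mm.
- cutout_capacitor: Fixed charcoal foam insert, 104 mm square, 20 mm thick, one of four side by side in the black tray (232 mm square, rim 27 mm above the bench); its cut-out: round, 46 mm diameter, 10 mm deep, flat pale floor. Origin: under the cut-out's centre, centre of the insert's underside, 5 mm above the bench; cut-out's floor at z +10 mm, foam's top at z +20 mm.
- cutout_heatsink: Fixed charcoal foam insert, 104 mm square, 20 mm thick, one of four side by side in the black tray (232 mm square, rim 27 mm above the bench); its cut-out: 86 mm (its x) x 46 mm (its y), 10 mm deep, flat pale floor. Origin: under the cut-out's centre, centre of the insert's underside, 5 mm above the bench; cut-out's floor at z +10 mm, foam's top at z +20 mm.
- cutout_transformer: Fixed charcoal foam insert, 104 mm square, 20 mm thick, one of four side by side in the black tray (232 mm square, rim 27 mm above the bench); its cut-out: 56 mm (its x) x 66 mm (its y; the part's long side goes this way), 10 mm deep, flat pale floor. Origin: under the cut-out's centre, centre of the insert's underside, 5 mm above the bench; cut-out's floor at z +10 mm, foam's top at z +20 mm.
- solder_reel: Bystander, loose: reel of solder standing on its flange, grey flanges 48 mm diameter, bright wire between, 40 mm high, 0.25 kg. Origin: centre of its underside, z up. The parts, this reel and the bottle stand in two rows of three (115 mm apart in a row, rows 130 mm apart) on a blue mat 290 x 370 mm, 2 mm thick, lying on the bench.
- flux_bottle: Bystander, loose: small amber bottle with a white cap and paper label, 32 mm diameter, 62 mm high, standing on the mat. Origin: centre of its underside, z up. 
There are look-alikes about, which are no part of the job. Leave any green or purple look-alike of the heatsink alone. There is more than one size of the toroid; the one meant has the size given above.

How it is judged:
By the outcome, as a careful person would: the job done as asked, in the order asked, and still so for the second after the job is handed in, with the robot touching nothing.
It also fails if it takes over 109 s, if anything falls off the work surface, if the arm or the gripper's body presses on something with over 40 N, if the wrist force passes 120 N, or if a joint passes its speed limit or range.

## Working session

There is one attempt and no reset: what is moved stays moved. The work goes in short steps, Python scripts to look and compute and a tool call to move; the robot and the scene stay as the last step left them, time stands still between calls to the robot, and variables do not carry over. Pictures are saved under pics/ and viewed, about 12 in all and at most 16, crops included, and the job is handed in when it is done.

Besides the shell and the picture viewer there is one more tool, called by a JSON object that holds its "method" and its "body". servo_tool: Moves the arm, as the interface text tells. Its arguments: {"type":"object","properties":{"rows":{"type":"array","items":{"type":"array"}},"force":{"type":"number"}},"required":["rows"]}

```bash
ls; mkdir -p pics; python3 - <<'E'
from rig import *
import cv2
print(sense())
for c in("scene","top"):
    im=grab_frame(c);cv2.imwrite(f"pics/a_{c}.png",im);k=get_calibration(c);print(c,k)
E
```

```text
pics
{'clock': 0.0, 'qpos': array([ 1.13162840e+00,  3.53644592e-01,  1.63414011e+00,  2.23534857e-05,
        1.15517198e+00, -2.40478107e-03]), 'qvel': array([-0.00221267,  0.00153856,  0.00040006, -0.0009569 ,  0.00096699,
       -0.00021955]), 'joint_efforts': array([ 4.09567641e-03, -6.05247903e+01, -3.42072058e+01,  2.86773939e-04,
        9.21922037e-03,  1.85978115e-05]), 'eef_pos': array([264.17698638, 565.90489912, 230.56133153]), 'tcp_rot': array([-3.14022868e+00, -2.37182064e-05,  2.70482045e+00]), 'contact_force': array([ 0.02747338, -0.71745654,  0.20920932]), 'wrist_torque': array([-0.02106986, -0.02037011, -0.00231069]), 'opening': 0.9973649307766186}
scene {'intrinsics': array([[534.88336234,   0.        , 318.33878373],
       [  0.        , 534.88336234, 234.60253963],
       [  0.        ,   0.        ,   1.        ]]), 'world_to_cam': array([[-6.40218739e-01,  7.67946821e-01, -1.94331081e-02,
         2.84784654e+02],
       [ 4.96545673e-01,  3.94391130e-01, -7.73238664e-01,
        -2.45923039e+02],
       [-5.86141929e-01, -5.04691308e-01, -6.33817263e-01,
         1.44354667e+03],
       [ 0.00000000e+00,  0.00000000e+00,  0.00000000e+00,
         1.00000000e+00]])}
top {'intrinsics': array([[439.19050273,   0.        , 314.57338843],
       [  0.        , 439.19050273, 241.40461265],
       [  0.        ,   0.        ,   1.        ]]), 'world_to_cam': array([[ 1.91857510e-02, -9.99763357e-01, -1.02536338e-02,
         7.50041588e+01],
       [-9.81393916e-01, -1.68716366e-02, -1.91262463e-01,
         5.19537532e+02],
       [ 1.91044207e-01,  1.37323678e-02, -9.81485371e-01,
         8.82319370e+02],
       [ 0.00000000e+00,  0.00000000e+00,  0.00000000e+00,
         1.00000000e+00]])}
```

View pics/a_top.png

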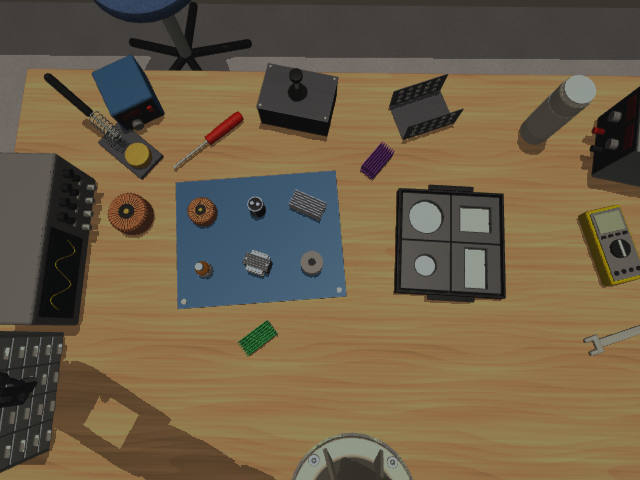

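View pics/a_scene.png

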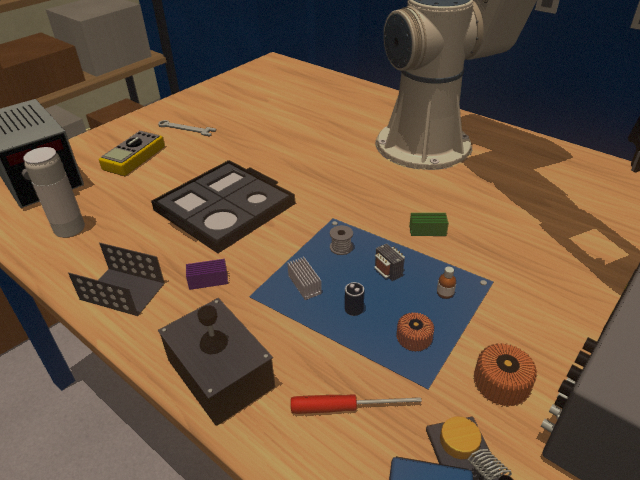

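The top view shows the mat with the toroid at (202,212), capacitor (256,206), heat sink (308,205), transformer (258,263), reel (312,263) and bottle (203,269). The tray cut-outs are toroid (425,217), transformer (475,220), capacitor (425,265) and heat sink (475,268). The larger toroid at (130,213) and the purple and green heat sinks are look-alikes. Next I'll fit poses by silhouette.

```bash
cat > h.py <<'E'
import numpy as np, cv2
from rig import *
from scipy.optimize import minimize
def proj(c,P):
    k=get_calibration(c);T=k["world_to_cam"];q=(T[:3,:3]@np.asarray(P,float).T).T+T[:3,3]
    q=(k["intrinsics"]@q.T).T;return q[:,:2]/q[:,2:]
def toworld(c,p):
    T=get_calibration(c)["world_to_cam"];return T[:3,:3].T@(np.array(p)-T[:3,3])
def ray(c,uv,z):
    k=get_calibration(c);T=k["world_to_cam"];R=T[:3,:3];o=-R.T@T[:3,3]
    d=R.T@np.linalg.inv(k["intrinsics"])@[uv[0],uv[1],1];return o+d*(z-o[2])/d[2]
def circ(r,z):
    a=np.linspace(0,2*np.pi,40,False);return np.c_[r*np.cos(a),r*np.sin(a),0*a+z]
def box(x,y,z0,z1): return np.array([[i*x/2,j*y/2,z] for i in(-1,1) for j in(-1,1) for z in(z0,z1)])
PARTS={"toroid":[np.r_[circ(31,4),circ(27,0),circ(31,30),circ(27,36)]],
 "capacitor":[np.r_[circ(17.5,0),circ(17.5,51)]],
 "heatsink":[box(75,35,0,36)],
 "transformer":[box(55,26,0,46),box(37,45,6,40)],
 "solder_reel":[np.r_[circ(24,0),circ(24,40)]],"flux_bottle":[np.r_[circ(16,0),circ(16,38),circ(9,62)]]}
def render(c,hulls,x,y,yaw,z0,S=4):
    m=np.zeros((480*S,640*S),np.uint8);co,s=np.cos(yaw),np.sin(yaw)
    for h in hulls:
        p=np.c_[h[:,0]*co-h[:,1]*s+x,h[:,0]*s+h[:,1]*co+y,h[:,2]+z0]
        q=(proj(c,p)*S+S/2).astype(np.int32);cv2.fillConvexPoly(m,cv2.convexHull(q),1)
    return cv2.resize(m*255,(640,480),interpolation=cv2.INTER_AREA)/255.
def fit(c,name,mask,x0,y0,z0=2.):
    best=None;h=PARTS[name];yaws=[0] if name in("toroid","capacitor","solder_reel","flux_bottle") else np.arange(0,np.pi,np.pi/6)
    m=mask.astype(float)
    for w in yaws:
        f=lambda v:np.abs(render(c,h,v[0],v[1],v[2] if len(yaws)>1 else 0,z0)-m).sum()/m.sum()
        r=minimize(f,[x0,y0,w],method="Nelder-Mead",options=dict(initial_simplex=[[x0,y0,w],[x0+8,y0,w],[x0,y0+8,w],[x0,y0,w+.3]],maxiter=70))
        if best is None or r.fun<best.fun: best=r
    return best.x,best.fun
E
python3 - <<'E'
from h import *
for c in ("top","scene"):
    grab_frame(c)
    for n in PARTS:
        B=trace(c,n)
        for b in B[:3]:
            m=b["mask"];ys,xs=np.nonzero(m)
            p=ray(c,(xs.mean(),ys.mean()),22)
            # restrict to mat
            if m.sum()<50: continue
            v,f=fit(c,n,m,p[0],p[1])
            print(c,n,round(b["conf"],2),m.sum(),(int(xs.mean()),int(ys.mean())),v.round(2),round(f,3))
E
```

```text
top toroid 0.88 1534 (130, 213) [ 5.7006e+02  5.0368e+02 -6.0000e-02] 0.504
top toroid 0.73 695 (201, 211) [5.8763e+02 3.3722e+02 4.0000e-02] 0.043
top capacitor 0.49 291 (256, 206) [5.9856e+02 2.1529e+02 1.0000e-01] 0.081
top heatsink 0.92 627 (376, 160) [713.57 -52.28   2.46] 0.07
top heatsink 0.86 672 (256, 337) [315.79 200.92  -0.91] 0.058
top heatsink 0.84 617 (306, 204) [607.3  103.33   1.17] 0.102
top transformer 0.85 526 (256, 262) [473.3  208.56   1.26] 0.089
top transformer 0.49 2420 (474, 220) [ 563.74 -281.75    3.18] 0.72
top solder_reel 0.63 386 (311, 262) [4.7497e+02 9.1640e+01 1.7000e-01] 0.157
top flux_bottle 0.6 203 (203, 268) [4.5913e+02 3.2366e+02 3.0000e-02] 0.24
scene toroid 0.77 1147 (414, 331) [5.9052e+02 3.3624e+02 1.0000e-01] 0.048
scene toroid 0.75 2973 (504, 373) [590.51 500.48  -0.75] 0.48
scene capacitor 0.82 565 (353, 298) [ 6.0041e+02  2.1455e+02 -1.0000e-01] 0.077
scene capacitor 0.31 1286 (188, 200) [ 6.0277e+02 -2.5986e+02  1.0000e-01] 0.67
scene heatsink 0.85 876 (428, 224) [321.04 202.45   2.24] 0.041
scene heatsink 0.84 1044 (206, 273) [ 7.1946e+02 -5.1880e+01 -6.7000e-01] 0.038
scene heatsink 0.67 902 (304, 277) [609.45 101.86   1.17] 0.07
scene transformer 0.68 839 (389, 261) [475.89 206.58   1.26] 0.045
scene solder_reel 0.57 574 (341, 239) [4.7886e+02 9.0390e+01 1.0000e-01] 0.102
scene flux_bottle 0.82 456 (446, 283) [ 4.6154e+02  3.2351e+02 -1.8000e-01] 0.162
```

```bash
python3 - <<'E'
from h import *
im=grab_frame("top");g=im.min(axis=2)
m=(g>120).astype(np.uint8);m[:190]=0;m[300:]=0;m[:,:397]=0;m[:,503:]=0
n,l,s,ce=cv2.connectedComponentsWithStats(m)
for i in range(1,n):
    if s[i,4]<100: continue
    ct=max(cv2.findContours((l==i).astype(np.uint8),0,1)[0],key=cv2.contourArea)
    P=np.array([ray("top",p[0],15)[:2] for p in ct],np.float32)
    print(ce[i].round(),s[i,4],cv2.minAreaRect(P))
# insert traces
for t in ("toroid","transformer","heatsink","capacitor"):
    for b in boxes_of("top","cutout_"+t)[:2]: print(t,round(b["conf"],2),toworld("top",b["centre"]).round(1))
m=(im.max(axis=2)<75).astype(np.uint8);m[:150]=0;m[330:]=0;m[:,:350]=0;m[:,540:]=0
n,l,s,ce=cv2.connectedComponentsWithStats(m);i=1+s[1:,4].argmax();print(s[i])
cv2.imwrite("pics/tray.png",cv2.resize(im[170:320,380:520],None,fx=5,fy=4,interpolation=cv2.INTER_CUBIC)[:600])
E
```

```text
[425. 217.] 758 ((584.8038330078125, -159.69483947753906), (66.63755798339844, 69.07185363769531), 88.72464752197266)
[474. 220.] 616 ((580.0115356445312, -269.09674072265625), (59.76578903198242, 51.27080535888672), 87.46253204345703)
[474. 269.] 744 ((471.70074462890625, -263.7086181640625), (41.295204162597656, 82.7724609375), 87.3637924194336)
[424. 265.] 300 ((476.84808349609375, -155.41392517089844), (39.53049850463867, 41.571563720703125), 1.0049489736557007)
toroid 0.81 [ 583.  -151.2   22.8]
transformer 0.72 [ 575.2 -264.6   23.1]
heatsink 0.89 [ 469.6 -264.1   23.1]
capacitor 0.73 [ 472.4 -151.1   24.3]
[ 394  185  112  117 4618]
```

View pics/tray.png

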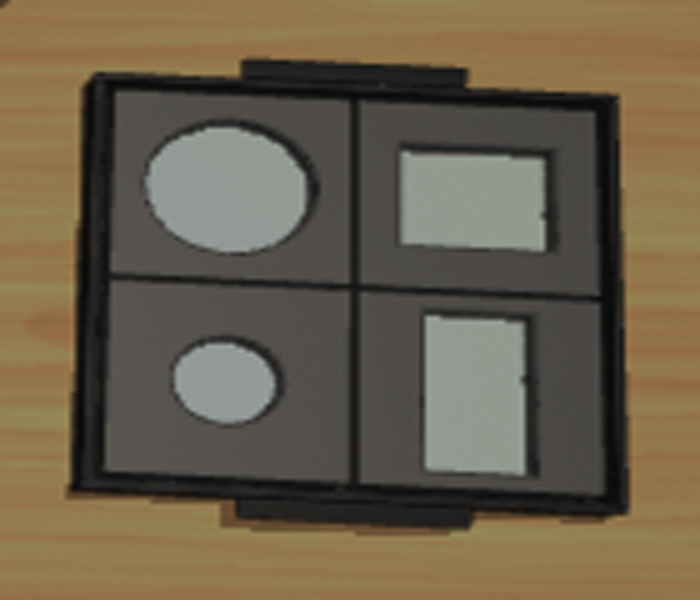

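```bash
cat >> h.py <<'E'
def plan(x,y,z,yaw,n,start=None):
    """print n rows (shift | turn deg) from the measured pose to x,y,z,yaw(deg), turn after shift"""
    s=sense();p=np.array(s["eef_pos"]);w=np.degrees(s["tcp_rot"][2])
    dw=(yaw-w+180)%360-180;d=(np.array([x,y,z])-p)/n;print(p.round(1),round(w,1),"turn/row",round(-dw/n,2))
    for i in range(n):
        a=np.radians(w+dw*i/n);print([round(d[0]*np.cos(a)+d[1]*np.sin(a),1),round(d[0]*np.sin(a)-d[1]*np.cos(a),1),round(-d[2],1)],end=" ")
    print()
E
python3 -c "
from h import *
plan(589,336.7,130,87.4,8)"
```

```text
[264.4 566.3 231.3] 155.0 turn/row 8.45
[np.float64(-48.9), np.float64(-8.8), np.float64(12.7)] [np.float64(-49.7), np.float64(-1.6), np.float64(12.7)] [np.float64(-49.4), np.float64(5.8), np.float64(12.7)] [np.float64(-48.0), np.float64(12.9), np.float64(12.7)] [np.float64(-45.6), np.float64(19.8), np.float64(12.7)] [np.float64(-42.2), np.float64(26.3), np.float64(12.7)] [np.float64(-37.8), np.float64(32.2), np.float64(12.7)] [np.float64(-32.7), np.float64(37.4), np.float64(12.7)]
```

{"method": "servo_tool", "body": {"rows": [[85,[-48.9,-8.8,12.7],[0,0,8.45]],[85,[-49.7,-1.6,12.7],[0,0,8.45]],[85,[-49.4,5.8,12.7],[0,0,8.45]],[85,[-48,12.9,12.7],[0,0,8.45]],[85,[-45.6,19.8,12.7],[0,0,8.45]],[85,[-42.2,26.3,12.7],[0,0,8.45]],[85,[-37.8,32.2,12.7],[0,0,8.45]],[85,[-32.7,37.4,12.7],[0,0,8.45]]], "force": 50}}

```text
clock: 2.05
eef_pos: [590.2, 335.5, 129.3]
tcp_rot: [3.141, -0.0, 1.52]
contact_force: [0.6, -0.0, 0.7]
opening: 0.999
```

```bash
python3 -c "
from h import *
grab_frame('top');print(sense()['clock'],sense()['qpos'])
plan(589,336.7,130,87.4,1)
im=np.hstack([grab_frame('scene')[200:440,270:560],cv2.resize(grab_frame('top')[140:320,120:300],(240,240))]);cv2.imwrite('pics/b.png',im)"
```

```text
2.1 [ 0.50803677  0.53923087  1.58889916 -0.00292701  1.01300714  0.56929149]
[594.2 331.6 127.7] 86.6 turn/row -0.82
[np.float64(4.8), np.float64(-5.5), np.float64(-2.3)]
```

View pics/b.png

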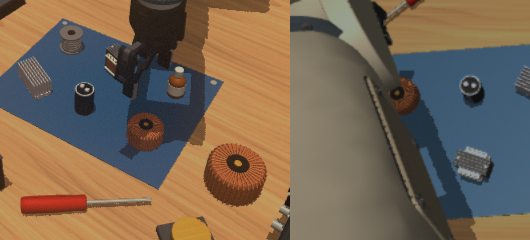

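```bash
python3 -c "
from h import *
grab_frame('scene');p=sense()['eef_pos'];print(proj('scene',[p,[p[0]+55,p[1],p[2]+13],[p[0]-55,p[1],p[2]+13]]))
plan(589,336.7,60,87.4,1)"
```

```text
[[421.25456352 284.60920512]
 [402.89852197 298.56513462]
 [439.88869442 260.28585162]]
[589.1 335.8 129.1] 87.3 turn/row -0.07
[np.float64(0.9), np.float64(-0.2), np.float64(69.1)]
```

{"method": "servo_tool", "body": {"rows": [[85,[1,0,25],[0,0,0]],[85,[0,0,25],[0,0,0]],[85,[0,0,25],[0,0,0]],[85,[0,0,20],[0,0,0]],[85,[0,0,12],[0,0,0]],[85,[0,0,7],[0,0,0]],[85,[0,0,4],[0,0,0]],[85,[0,0,0],[0,0,0]]]}}

```text
clock: 3.25
eef_pos: [589.1, 337.6, 11.9]
tcp_rot: [3.141, -0.0, 1.525]
contact_force: [0.0, 0.5, 0.6]
opening: 0.991
```

{"method": "servo_tool", "body": {"rows": [[70,[0,0,0],[0,0,0]],[70,[0,0,0],[0,0,0]],[60,[0,0,0],[0,0,0]],[60,[0,0,0],[0,0,0]],[50,[0,0,0],[0,0,0]],[50,[0,0,0],[0,0,0]],[50,[0,0,0],[0,0,0]]]}}

```text
clock: 4.12
eef_pos: [589.2, 337.6, 12.5]
tcp_rot: [3.141, -0.0, 1.525]
contact_force: [-0.6, -1.3, 6.4]
opening: 0.709
```

{"method": "servo_tool", "body": {"rows": [[50,[0,0,-8],[0,0,0]],[50,[0,0,-20],[0,0,0]],[50,[0,0,-35],[0,0,0]],[50,[0,0,-35],[0,0,0]],[50,[-15,0,-25],[0,0,0]],[50,[-35,2,-10],[0,0,0]],[50,[-50,2,0],[0,0,0]],[50,[-50,2,0],[0,0,0]]]}}

```text
clock: 5.12
eef_pos: [588.0, 186.3, 146.1]
tcp_rot: [3.14, -0.0, 1.526]
contact_force: [0.5, -0.8, -4.7]
opening: 0.706
```

{"method": "servo_tool", "body": {"rows": [[50,[-50,2,0],[0,0,0]],[50,[-50,2,0],[0,0,0]],[50,[-50,2,0],[0,0,0]],[50,[-50,2,0],[0,0,0]],[50,[-50,2,0],[0,0,0]],[50,[-50,2,0],[0,0,0]],[50,[-30,1,0],[0,0,0]],[50,[-16,1,0],[0,0,0]]]}}

```text
clock: 6.12
eef_pos: [586.1, -160.4, 145.6]
tcp_rot: [3.141, 0.0, 1.523]
contact_force: [0.6, 0.2, -5.1]
opening: 0.705
```

{"method": "servo_tool", "body": {"rows": [[50,[0,0,10],[0,0,0]],[50,[0,0,20],[0,0,0]],[50,[0,0,25],[0,0,0]],[50,[0,0,15],[0,0,0]],[50,[0,0,0],[0,0,0]]]}}

```text
clock: 6.75
eef_pos: [585.3, -157.7, 73.4]
tcp_rot: [-3.139, -0.001, 1.526]
contact_force: [-0.3, 0.1, -4.4]
opening: 0.706
```

```bash
python3 -c "
from h import *
im=grab_frame('scene')
cv2.imwrite('pics/c.png',cv2.resize(im[100:260,120:330],None,fx=3,fy=3))
plan(584.6,-158.9,40,87.4,1)"
```

```text
[ 586.1 -158.2   74.5] 87.4 turn/row 0.01
[np.float64(-0.8), np.float64(-1.5), np.float64(34.5)]
```

View pics/c.png

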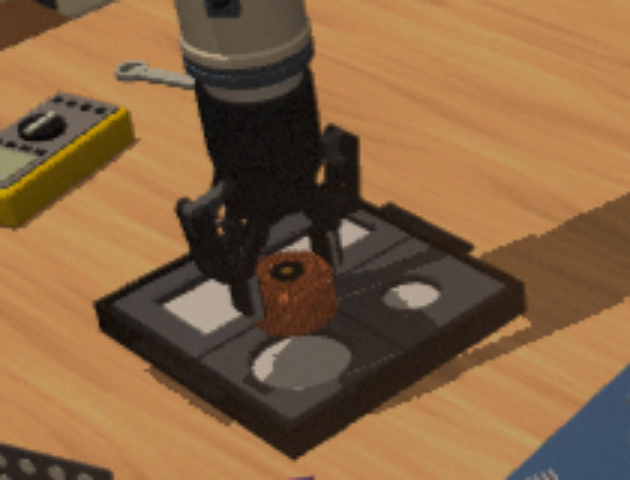

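```bash
python3 -c "
from h import *
im=cv2.imread('pics/a_scene.png');m=(im.min(axis=2)>120).astype(np.uint8)
T=get_calibration('scene')['world_to_cam'];o=-T[:3,:3].T@T[:3,3];print(o)
n,l,s,ce=cv2.connectedComponentsWithStats(m)
for i in range(1,n):
    if s[i,4]<80 or not(150<ce[i][0]<290 and 165<ce[i][1]<245): continue
    ct=max(cv2.findContours((l==i).astype(np.uint8),0,1)[0],key=cv2.contourArea)
    P=np.array([ray('scene',p[0],15)[:2] for p in ct],np.float32);c=cv2.minAreaRect(P)
    c0=np.array(c[0]);print(ce[i].round(),c,'centre',c0+ (o[:2]-c0)/o[2]*5)
"
```

```text
[1150.55972167  606.83585163  730.32184789]
[225. 182.] ((472.3391418457031, -268.0693664550781), (33.421905517578125, 76.7428207397461), 87.7259521484375) centre [ 476.98244111 -262.07950582]
[190. 201.] ((580.697509765625, -272.31427001953125), (53.427085876464844, 48.396827697753906), 87.52430725097656) centre [ 584.5989555  -266.29534751]
[256. 198.] ((476.79351806640625, -158.81561279296875), (27.773099899291992, 38.94816970825195), 38.233787536621094) centre [ 481.40632135 -153.57373576]
[220. 220.] ((583.8753051757812, -164.31314086914062), (57.330963134765625, 68.82411193847656), 38.42435836791992) centre [ 587.75499478 -159.03362613]
```

{"method": "servo_tool", "body": {"rows": [[50,[-0.5,-0.5,15],[0,0,0]],[50,[0,0,15],[0,0,0]],[50,[0,0,8],[0,0,0]],[50,[0,0,4],[0,0,0]],[50,[0,0,2],[0,0,0]],[50,[0,0,1],[0,0,0]],[50,[0,0,1],[0,0,0]],[50,[0,0,0],[0,0,0]]]}}

```text
clock: 7.8
eef_pos: [585.7, -159.4, 28.8]
tcp_rot: [3.141, 0.0, 1.525]
contact_force: [0.0, 0.2, -4.3]
opening: 0.708
```

{"method": "servo_tool", "body": {"rows": [[50,[0,0,0.5],[0,0,0]],[50,[0,0,0.5],[0,0,0]],[50,[0,0,0],[0,0,0]]]}}

```text
clock: 8.18
eef_pos: [585.7, -159.3, 27.7]
tcp_rot: [-3.142, -0.0, 1.525]
contact_force: [0.4, 0.7, -5.2]
opening: 0.707
```

{"method": "servo_tool", "body": {"rows": [[50,[0,0,0.7],[0,0,0]],[50,[0,0,0.7],[0,0,0]],[50,[0,0,0.5],[0,0,0]],[50,[0,0,0],[0,0,0]]]}}

```text
clock: 8.68
eef_pos: [585.7, -159.4, 25.7]
tcp_rot: [-3.142, 0.0, 1.525]
contact_force: [-0.4, 0.4, -4.8]
opening: 0.71
```

{"method": "servo_tool", "body": {"rows": [[50,[0,0,0.5],[0,0,0]],[50,[0,0,0.0],[0,0,0]]]}}

```text
clock: 8.93
eef_pos: [585.7, -159.4, 25.5]
tcp_rot: [3.141, 0.0, 1.525]
contact_force: [-1.4, -0.7, -1.2]
opening: 0.704
```

{"method": "servo_tool", "body": {"rows": [[50,[0,0,0.4],[0,0,0]],[66,[0,0,0],[0,0,0]],[70,[0,0,0],[0,0,0]],[76,[0,0,0],[0,0,0]],[80,[0,0,0],[0,0,0]],[85,[0,0,-5],[0,0,0]],[85,[0,0,-25],[0,0,0]],[85,[0,0,-40],[0,0,0]]]}}

```text
clock: 9.93
eef_pos: [584.7, -159.1, 94.8]
tcp_rot: [-3.139, -0.001, 1.525]
contact_force: [1.2, 0.2, 0.4]
opening: 0.992
```

{"method": "servo_tool", "body": {"rows": [[85,[20,0,-40],[0,0,0]],[85,[50,-8,-20],[0,0,0]],[85,[50,-15,0],[0,0,0]],[85,[50,-18,0],[0,0,0]],[85,[50,-20,0],[0,0,0]],[85,[50,-20,0],[0,0,0]],[85,[40,-20,0],[0,0,0]],[85,[30,-15,0],[0,0,0]]]}}

```text
clock: 10.92
eef_pos: [484.5, 187.2, 155.3]
tcp_rot: [3.141, -0.0, 1.526]
contact_force: [0.3, -0.8, 0.3]
opening: 0.996
```

```bash
python3 - <<'E'
from h import *
im=grab_frame('scene');cv2.imwrite('pics/d.png',np.vstack([cv2.resize(im[140:260,130:330],None,fx=3,fy=2.5)]))
for b in trace('scene','toroid')[:3]:
    m=b["mask"];ys,xs=np.nonzero(m)
    if xs.mean()<330: p=ray('scene',(xs.mean(),ys.mean()),30);print(fit('scene','toroid',m,p[0],p[1],15))
for b in trace('scene','transformer')[:1]:
    m=b["mask"];ys,xs=np.nonzero(m);p=ray('scene',(xs.mean(),ys.mean()),25);print(fit('scene','transformer',m,p[0],p[1],2))
plan(475.2,207.3,130,72,3)
E
```

```text
(array([ 5.87846067e+02, -1.60021837e+02, -1.79355869e-01]), np.float64(0.05479784834287698))
(array([475.82169519, 206.53832194,   1.25939801]), np.float64(0.04922425280791928))
[484.9 186.7 155.3] 87.5 turn/row 5.18
[np.float64(6.7), np.float64(-3.5), np.float64(8.4)] [np.float64(6.4), np.float64(-4.1), np.float64(8.4)] [np.float64(6.0), np.float64(-4.7), np.float64(8.4)]
```

View pics/d.png

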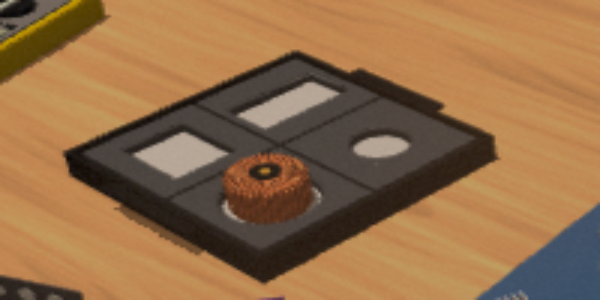

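{"method": "servo_tool", "body": {"rows": [[85,[6.7,-3.5,10],[0,0,5.18]],[85,[6.4,-4.3,10],[0,0,5.18]],[85,[6,-5,10],[0,0,5.18]],[85,[0,0,20],[0,0,0]],[85,[0,0,20],[0,0,0]],[85,[0,0,10],[0,0,0]],[85,[0,0,0],[0,0,0]]]}}

```text
clock: 11.95
eef_pos: [475.2, 205.7, 74.5]
tcp_rot: [-3.141, 0.001, 1.253]
contact_force: [-0.3, -0.1, 0.3]
opening: 0.997
```

```bash
python3 - <<'E'
from h import *
im=grab_frame('scene')
cv2.imwrite('pics/e.png',cv2.resize(im[190:310,320:480],None,fx=3.5,fy=3.5))
plan(474.8,207.2,15,72,1)
E
```

```text
[475.6 206.   75.1] 71.8 turn/row -0.19
[np.float64(0.9), np.float64(-1.1), np.float64(60.1)]
```

View pics/e.png

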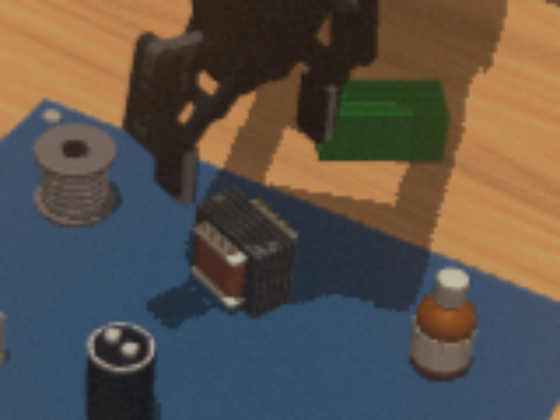

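{"method": "servo_tool", "body": {"rows": [[85,[1,-0.8,20],[0,0,0]],[85,[0,0,20],[0,0,0]],[85,[0,0,12],[0,0,0]],[85,[0,0,6],[0,0,0]],[85,[0,0,2],[0,0,0]],[70,[0,0,0],[0,0,0]],[55,[0,0,0],[0,0,0]],[45,[0,0,0],[0,0,0]]]}}

```text
clock: 13.0
eef_pos: [475.1, 207.6, 15.3]
tcp_rot: [3.141, -0.0, 1.254]
contact_force: [0.1, -0.7, 2.5]
opening: 0.529
```

{"method": "servo_tool", "body": {"rows": [[35,[0,0,0],[0,0,0]],[35,[0,0,0],[0,0,0]],[35,[0,0,0],[0,0,0]],[35,[0,0,0],[0,0,0]]]}}

```text
clock: 13.5
eef_pos: [475.1, 207.6, 15.5]
tcp_rot: [3.141, -0.0, 1.254]
contact_force: [-0.9, -0.1, 5.6]
opening: 0.514
```

{"method": "servo_tool", "body": {"rows": [[35,[0,0,-8],[0,0,0]],[35,[0,0,-20],[0,0,0]],[35,[0,0,-35],[0,0,0]],[35,[0,0,-35],[0,0,0]],[35,[0,0,-25],[0,0,0]],[35,[0,0,-5],[0,0,0]],[35,[0,0,0],[0,0,0]]]}}

```text
clock: 14.38
eef_pos: [474.4, 207.4, 142.5]
tcp_rot: [-3.141, 0.0, 1.254]
contact_force: [0.0, -0.4, -4.8]
opening: 0.515
```

```bash
python3 - <<'E'
from h import *
plan(581,-267.5,143,87.4,11)
E
```

```text
[474.4 207.4 142.5] 71.8 turn/row -1.42
[np.float64(-38.0), np.float64(22.7), np.float64(-0.0)] [np.float64(-38.5), np.float64(21.7), np.float64(-0.0)] [np.float64(-39.1), np.float64(20.8), np.float64(-0.0)] [np.float64(-39.6), np.float64(19.8), np.float64(-0.0)] [np.float64(-40.0), np.float64(18.8), np.float64(-0.0)] [np.float64(-40.5), np.float64(17.8), np.float64(-0.0)] [np.float64(-40.9), np.float64(16.8), np.float64(-0.0)] [np.float64(-41.3), np.float64(15.8), np.float64(-0.0)] [np.float64(-41.7), np.float64(14.8), np.float64(-0.0)] [np.float64(-42.1), np.float64(13.7), np.float64(-0.0)] [np.float64(-42.4), np.float64(12.7), np.float64(-0.0)]
```

{"method": "servo_tool", "body": {"rows": [[35,[-38,22.7,0],[0,0,-1.42]],[35,[-38.5,21.7,0],[0,0,-1.42]],[35,[-39.1,20.8,0],[0,0,-1.42]],[35,[-39.6,19.8,0],[0,0,-1.42]],[35,[-40,18.8,0],[0,0,-1.42]],[35,[-40.5,17.8,0],[0,0,-1.42]],[35,[-40.9,16.8,0],[0,0,-1.42]],[35,[-41.3,15.8,0],[0,0,-1.42]]]}}

```text
clock: 15.38
eef_pos: [551.7, -138.9, 141.1]
tcp_rot: [-3.139, -0.0, 1.453]
contact_force: [1.1, -0.7, -4.3]
opening: 0.513
```

{"method": "servo_tool", "body": {"rows": [[35,[-41.7,14.8,0],[0,0,-1.42]],[35,[-42.1,13.7,0],[0,0,-1.42]],[35,[-30,9,5],[0,0,-1.42]],[35,[-12.4,3.7,15],[0,0,0]],[35,[0,0,25],[0,0,0]],[35,[0,0,20],[0,0,0]],[35,[0,0,5],[0,0,0]],[35,[0,0,0],[0,0,0]]]}}

```text
clock: 16.38
eef_pos: [581.9, -266.6, 72.5]
tcp_rot: [-3.141, -0.0, 1.527]
contact_force: [0.3, -0.6, -3.4]
opening: 0.516
```

```bash
python3 - <<'E'
from h import *
im=grab_frame('scene')
cv2.imwrite('pics/f.png',cv2.resize(im[110:260,130:310],None,fx=3.3,fy=3.3))
for b in trace('scene','transformer')[:2]:
    m=b["mask"];ys,xs=np.nonzero(m);z=sense()['eef_pos'][2]-13.5;p=ray('scene',(xs.mean(),ys.mean()),z+23);print(b['conf'],m.sum(),p,fit('scene','transformer',m,p[0],p[1],z))
plan(581,-267.5,28.5,87.4,1)
E
```

```text
0.71 509 [ 581.54552843 -262.46334748   83.11962075] (array([ 580.08804467, -264.98842637,    1.01029119]), np.float64(0.2119804306791479))
0.38 588 [537.18275443 134.31332648  83.11962075] (array([534.69378716, 133.49630085,   0.64723713]), np.float64(0.3590769641189809))
[ 582.6 -267.2   73.6] 87.5 turn/row 0.07
[np.float64(-0.4), np.float64(-1.6), np.float64(45.1)]
```

View pics/f.png

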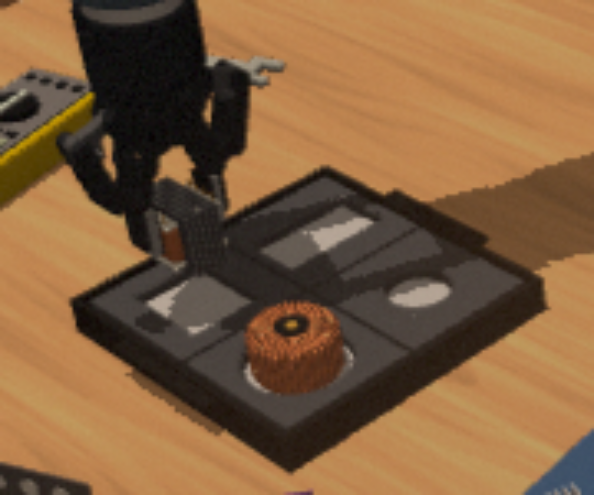

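{"method": "servo_tool", "body": {"rows": [[35,[0,-0.8,15],[0,0,0]],[35,[0,0,14],[0,0,0]],[35,[0,0,7],[0,0,0]],[35,[0,0,3],[0,0,0]],[35,[0,0,2],[0,0,0]],[35,[0,0,1],[0,0,0]],[35,[0,0,0.5],[0,0,0]],[35,[0,0,0],[0,0,0]]]}}

```text
clock: 17.48
eef_pos: [581.3, -267.2, 30.6]
tcp_rot: [3.141, 0.0, 1.526]
contact_force: [0.2, 0.3, -4.1]
opening: 0.521
```

{"method": "servo_tool", "body": {"rows": [[35,[0,0,0.5],[0,0,0]],[35,[0,0,0.5],[0,0,0]],[35,[0,0,0.5],[0,0,0]],[35,[0,0,0],[0,0,0]]]}}

```text
clock: 17.98
eef_pos: [581.1, -267.1, 28.8]
tcp_rot: [-3.141, -0.0, 1.526]
contact_force: [0.8, 0.4, -4.8]
opening: 0.516
```

{"method": "servo_tool", "body": {"rows": [[35,[0,0,0.4],[0,0,0]],[35,[0,0,0.4],[0,0,0]],[35,[0,0,0],[0,0,0]]]}}

```text
clock: 18.35
eef_pos: [581.2, -267.2, 28.5]
tcp_rot: [3.141, 0.0, 1.526]
contact_force: [-2.5, 0.3, 2.6]
opening: 0.517
```

{"method": "servo_tool", "body": {"rows": [[49,[0,0,0],[0,0,0]],[53,[0,0,0],[0,0,0]],[58,[0,0,0],[0,0,0]],[65,[0,0,0],[0,0,0]],[70,[0,0,-5],[0,0,0]],[70,[0,0,-25],[0,0,0]],[85,[0,0,-40],[0,0,0]],[85,[0,0,-40],[0,0,0]]]}}

```text
clock: 19.35
eef_pos: [581.0, -267.1, 139.4]
tcp_rot: [-3.141, -0.0, 1.526]
contact_force: [0.5, -0.3, 0.1]
opening: 0.995
```

```bash
python3 - <<'E'
from h import *
grab_frame('scene')
plan(608.4,102.6,110,67,8)
E
```

```text
[ 583.8 -268.4  145.2] 87.5 turn/row 2.56
[np.float64(46.5), np.float64(1.0), np.float64(4.4)] [np.float64(46.5), np.float64(-1.1), np.float64(4.4)] [np.float64(46.4), np.float64(-3.1), np.float64(4.4)] [np.float64(46.2), np.float64(-5.2), np.float64(4.4)] [np.float64(45.9), np.float64(-7.3), np.float64(4.4)] [np.float64(45.5), np.float64(-9.3), np.float64(4.4)] [np.float64(45.1), np.float64(-11.3), np.float64(4.4)] [np.float64(44.5), np.float64(-13.3), np.float64(4.4)]
```

{"method": "servo_tool", "body": {"rows": [[85,[46.5,1,4],[0,0,2.56]],[85,[46.5,-1.1,4],[0,0,2.56]],[85,[46.4,-3.1,4],[0,0,2.56]],[85,[46.2,-5.2,4],[0,0,2.56]],[85,[45.9,-7.3,4],[0,0,2.56]],[85,[45.5,-9.3,4],[0,0,2.56]],[85,[45.1,-11.3,4],[0,0,2.56]],[85,[44.5,-13.3,4],[0,0,2.56]]]}}

```text
clock: 20.4
eef_pos: [606.0, 105.5, 106.3]
tcp_rot: [3.141, -0.0, 1.167]
contact_force: [2.0, -0.9, 0.4]
opening: 0.998
```

{"method": "servo_tool", "body": {"rows": [[85,[0,0,10],[0,0,0]],[85,[0,0,15],[0,0,0]],[85,[0,0,5],[0,0,0]],[85,[0,0,0],[0,0,0]]]}}

```text
clock: 20.9
eef_pos: [605.4, 102.8, 75.5]
tcp_rot: [-3.141, 0.001, 1.168]
contact_force: [-0.3, -0.9, 0.6]
opening: 0.994
```

```bash
python3 - <<'E'
from h import *
im=grab_frame('scene')
cv2.imwrite('pics/g.png',np.hstack([cv2.resize(im[220:320,250:390],(420,300)),cv2.resize(im[140:250,130:300],(380,300))]))
for b in trace('scene','heatsink')[:3]:
    m=b["mask"];ys,xs=np.nonzero(m);p=ray('scene',(xs.mean(),ys.mean()),20);print(b['conf'],m.sum(),p)
    if abs(xs.mean()-304)<15: print(fit('scene','heatsink',m,p[0],p[1]))
plan(608.4,102.6,15,67,1)
E
```

```text
0.91 1010 [720.28282858 -51.74624007  20.        ]
0.63 841 [320.20422666 201.72667171  20.        ]
0.62 922 [610.7452973  104.24973507  20.        ]
(array([610.2226542 , 103.19328539,   1.16684006]), np.float64(0.05520820041682617))
[606.  103.2  76.3] 66.9 turn/row -0.08
[np.float64(0.4), np.float64(2.4), np.float64(61.3)]
```

View pics/g.png

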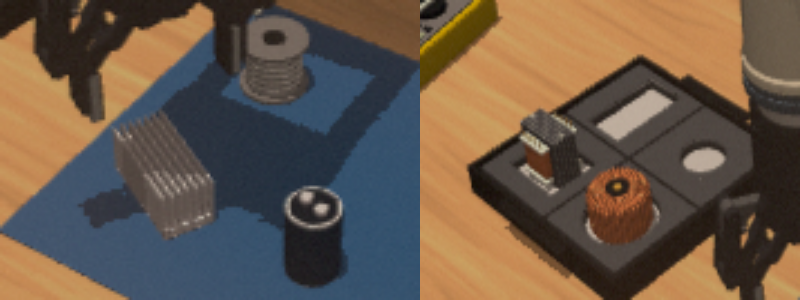

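{"method": "servo_tool", "body": {"rows": [[85,[0.2,2.2,20],[0,0,0]],[85,[0,0,20],[0,0,0]],[85,[0,0,12],[0,0,0]],[85,[0,0,6],[0,0,0]],[85,[0,0,2.5],[0,0,0]],[70,[0,0,0],[0,0,0]],[55,[0,0,0],[0,0,0]],[45,[0,0,0],[0,0,0]]]}}

```text
clock: 22.0
eef_pos: [608.2, 103.3, 16.0]
tcp_rot: [3.141, -0.0, 1.169]
contact_force: [-0.5, -0.2, 0.2]
opening: 0.531
```

{"method": "servo_tool", "body": {"rows": [[30,[0,0,0],[0,0,0]],[25,[0,0,0],[0,0,0]],[25,[0,0,0],[0,0,0]],[25,[0,0,0],[0,0,0]],[25,[0,0,0],[0,0,0]]]}}

```text
clock: 22.62
eef_pos: [608.4, 103.3, 16.2]
tcp_rot: [3.141, -0.0, 1.169]
contact_force: [-0.9, 0.4, 5.9]
opening: 0.397
```

{"method": "servo_tool", "body": {"rows": [[25,[0,0,-8],[0,0,0]],[25,[0,0,-20],[0,0,0]],[25,[0,0,-35],[0,0,0]],[25,[0,0,-35],[0,0,0]],[25,[0,0,-25],[0,0,0]],[25,[0,0,-5],[0,0,0]],[25,[0,0,0],[0,0,0]]]}}

```text
clock: 23.5
eef_pos: [607.7, 103.2, 143.8]
tcp_rot: [3.141, -0.0, 1.169]
contact_force: [-0.0, 0.5, -2.0]
opening: 0.399
```

```bash
python3 - <<'E'
from h import *
plan(473,-262.5,143,-2.6,12)
E
```

```text
[607.7 103.2 143.8] 67.0 turn/row 5.8
[np.float64(-32.4), np.float64(1.6), np.float64(0.1)] [np.float64(-32.1), np.float64(4.9), np.float64(0.1)] [np.float64(-31.5), np.float64(8.1), np.float64(0.1)] [np.float64(-30.5), np.float64(11.2), np.float64(0.1)] [np.float64(-29.2), np.float64(14.2), np.float64(0.1)] [np.float64(-27.6), np.float64(17.1), np.float64(0.1)] [np.float64(-25.7), np.float64(19.8), np.float64(0.1)] [np.float64(-23.6), np.float64(22.3), np.float64(0.1)] [np.float64(-21.2), np.float64(24.6), np.float64(0.1)] [np.float64(-18.6), np.float64(26.6), np.float64(0.1)] [np.float64(-15.9), np.float64(28.3), np.float64(0.1)] [np.float64(-12.9), np.float64(29.8), np.float64(0.1)]
```

{"method": "servo_tool", "body": {"rows": [[25,[-32.4,1.6,0],[0,0,5.8]],[25,[-32.1,4.9,0],[0,0,5.8]],[25,[-31.5,8.1,0],[0,0,5.8]],[25,[-30.5,11.2,0],[0,0,5.8]],[25,[-29.2,14.2,0],[0,0,5.8]],[25,[-27.6,17.1,0],[0,0,5.8]],[25,[-25.7,19.8,0],[0,0,5.8]],[25,[-23.6,22.3,0],[0,0,5.8]]]}}

```text
clock: 24.5
eef_pos: [516.8, -141.2, 142.3]
tcp_rot: [-3.14, 0.002, 0.356]
contact_force: [0.1, -0.5, -1.1]
opening: 0.4
```

{"method": "servo_tool", "body": {"rows": [[25,[-21.2,24.6,0],[0,0,5.8]],[25,[-18.6,26.6,0],[0,0,5.8]],[25,[-15.9,28.3,0],[0,0,5.8]],[25,[-12.9,29.8,5],[0,0,5.8]],[25,[0,0,20],[0,0,0]],[25,[0,0,25],[0,0,0]],[25,[0,0,15],[0,0,0]],[25,[0,0,0],[0,0,0]]]}}

```text
clock: 25.5
eef_pos: [472.1, -261.7, 77.0]
tcp_rot: [-3.14, 0.003, -0.046]
contact_force: [0.3, -0.3, -1.7]
opening: 0.397
```

```bash
python3 - <<'E'
from h import *
im=grab_frame('scene')
cv2.imwrite('pics/h.png',cv2.resize(im[90:250,130:310],None,fx=3.3,fy=3.3))
plan(473,-262.5,29.2,-2.6,1)
E
```

```text
[ 472.8 -262.    78. ] -2.6 turn/row -0.01
[np.float64(0.2), np.float64(0.5), np.float64(48.8)]
```

View pics/h.png

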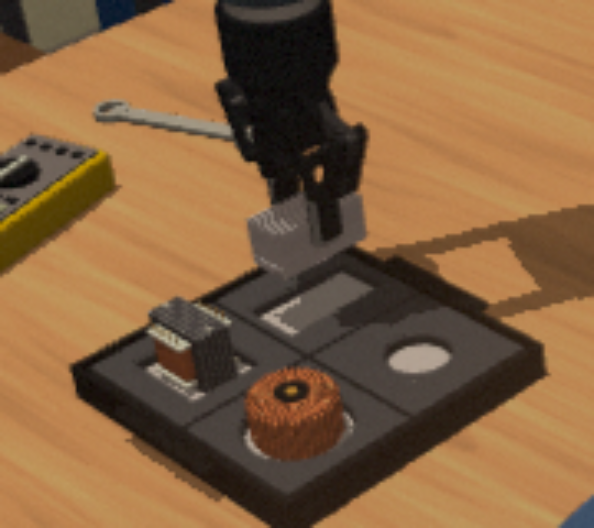

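{"method": "servo_tool", "body": {"rows": [[25,[0.2,0.4,15],[0,0,0]],[25,[0,0,15],[0,0,0]],[25,[0,0,9],[0,0,0]],[25,[0,0,4],[0,0,0]],[25,[0,0,2],[0,0,0]],[25,[0,0,1],[0,0,0]],[25,[0,0,0.5],[0,0,0]],[25,[0,0,0],[0,0,0]]]}}

```text
clock: 26.55
eef_pos: [473.5, -262.8, 32.3]
tcp_rot: [3.141, -0.0, -0.046]
contact_force: [-0.6, 0.8, -1.1]
opening: 0.397
```

{"method": "servo_tool", "body": {"rows": [[25,[0,0,0.5],[0,0,0]],[25,[0,0,0.3],[0,0,0]],[25,[0,0,0],[0,0,0]]]}}

```text
clock: 26.92
eef_pos: [473.4, -262.8, 31.3]
tcp_rot: [3.142, -0.0, -0.046]
contact_force: [-0.1, -0.8, -1.7]
opening: 0.4
```

{"method": "servo_tool", "body": {"rows": [[25,[0,0,0.6],[0,0,0]],[25,[0,0,0.6],[0,0,0]],[25,[0,0,0.3],[0,0,0]],[25,[0,0,0],[0,0,0]]]}}

```text
clock: 27.42
eef_pos: [473.3, -262.8, 29.7]
tcp_rot: [-3.142, 0.0, -0.046]
contact_force: [0.8, 0.1, -1.9]
opening: 0.402
```

{"method": "servo_tool", "body": {"rows": [[25,[0,0,0.4],[0,0,0]],[25,[0,0,0.3],[0,0,0]],[25,[0,0,0],[0,0,0]]]}}

```text
clock: 27.8
eef_pos: [473.3, -262.8, 29.1]
tcp_rot: [3.142, 0.0, -0.046]
contact_force: [0.1, 1.1, -0.8]
opening: 0.398
```

{"method": "servo_tool", "body": {"rows": [[25,[0,0,0.4],[0,0,0]],[25,[0,0,0.2],[0,0,0]],[25,[0,0,0],[0,0,0]]]}}

```text
clock: 28.18
eef_pos: [473.4, -262.8, 29.1]
tcp_rot: [3.142, -0.0, -0.046]
contact_force: [-2.8, 0.9, 7.9]
opening: 0.403
```

{"method": "servo_tool", "body": {"rows": [[39,[0,0,0],[0,0,0]],[43,[0,0,0],[0,0,0]],[48,[0,0,0],[0,0,0]],[55,[0,0,0],[0,0,0]],[60,[0,0,-5],[0,0,0]],[60,[0,0,-25],[0,0,0]],[85,[0,0,-40],[0,0,0]],[85,[0,0,-40],[0,0,0]]]}}

```text
clock: 29.18
eef_pos: [473.2, -262.7, 139.8]
tcp_rot: [-3.141, 0.0, -0.046]
contact_force: [0.7, 0.7, 0.1]
opening: 0.992
```

```bash
python3 - <<'E'
from h import *
grab_frame('scene');grab_frame('scene')
plan(599.3,215,140,75,12)
E
```

```text
[ 475.8 -264.2  142.9] -2.6 turn/row -6.47
[np.float64(8.5), np.float64(-40.4), np.float64(0.2)] [np.float64(12.9), np.float64(-39.1), np.float64(0.2)] [np.float64(17.3), np.float64(-37.4), np.float64(0.2)] [np.float64(21.4), np.float64(-35.3), np.float64(0.2)] [np.float64(25.2), np.float64(-32.6), np.float64(0.2)] [np.float64(28.7), np.float64(-29.6), np.float64(0.2)] [np.float64(31.9), np.float64(-26.1), np.float64(0.2)] [np.float64(34.6), np.float64(-22.4), np.float64(0.2)] [np.float64(36.9), np.float64(-18.3), np.float64(0.2)] [np.float64(38.8), np.float64(-14.1), np.float64(0.2)] [np.float64(40.1), np.float64(-9.6), np.float64(0.2)] [np.float64(40.9), np.float64(-5.0), np.float64(0.2)]
```

{"method": "servo_tool", "body": {"rows": [[85,[8.5,-40.4,0],[0,0,-6.47]],[85,[12.9,-39.1,0],[0,0,-6.47]],[85,[17.3,-37.4,0],[0,0,-6.47]],[85,[21.4,-35.3,0],[0,0,-6.47]],[85,[25.2,-32.6,0],[0,0,-6.47]],[85,[28.7,-29.6,0],[0,0,-6.47]],[85,[31.9,-26.1,0],[0,0,-6.47]],[85,[34.6,-22.4,0],[0,0,-6.47]]]}}

```text
clock: 30.28
eef_pos: [555.6, 57.9, 138.0]
tcp_rot: [-3.141, 0.0, 0.861]
contact_force: [-0.1, 0.7, -0.3]
opening: 0.996
```

{"method": "servo_tool", "body": {"rows": [[85,[36.9,-18.3,0],[0,0,-6.47]],[85,[38.8,-14.1,0],[0,0,-6.47]],[85,[40.1,-9.6,0],[0,0,-6.47]],[85,[40.9,-5,0],[0,0,-6.47]],[85,[0,0,20],[0,0,0]],[85,[0,0,20],[0,0,0]],[85,[0,0,8],[0,0,0]],[85,[0,0,0],[0,0,0]]]}}

```text
clock: 31.28
eef_pos: [596.2, 215.1, 89.4]
tcp_rot: [-3.14, 0.001, 1.308]
contact_force: [-1.1, 0.2, 0.3]
opening: 1.001
```

```bash
python3 - <<'E'
from h import *
im=grab_frame('scene')
cv2.imwrite('pics/i.png',np.hstack([cv2.resize(im[200:340,280:440],(400,350)),cv2.resize(im[140:250,130:300],(400,350))]))
for b in trace('scene','capacitor')[:2]:
    m=b["mask"];ys,xs=np.nonzero(m);p=ray('scene',(xs.mean(),ys.mean()),28);print(b['conf'],m.sum(),p)
    if abs(xs.mean()-353)<15: print(fit('scene','capacitor',m,p[0],p[1]))
plan(599,215,17,75,1)
E
```

```text
[597.2 215.7  90.8] 75.0 turn/row -0.05
[np.float64(-0.2), np.float64(2.0), np.float64(73.8)]
```

View pics/i.png

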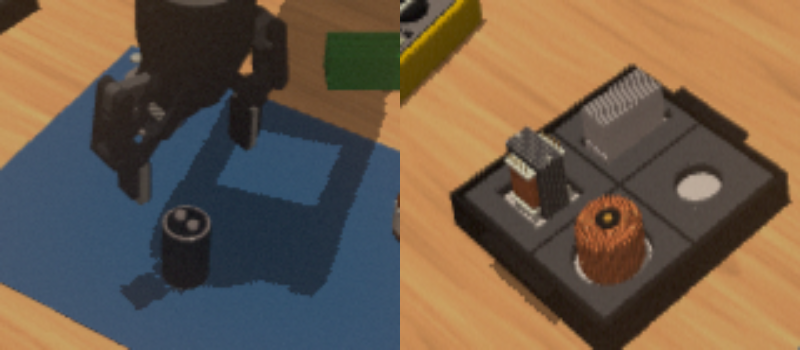

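{"method": "servo_tool", "body": {"rows": [[85,[-0.3,2,25],[0,0,0]],[85,[0,0,22],[0,0,0]],[85,[0,0,15],[0,0,0]],[85,[0,0,8],[0,0,0]],[85,[0,0,2.5],[0,0,0]],[70,[0,0,0],[0,0,0]],[55,[0,0,0],[0,0,0]],[45,[0,0,0],[0,0,0]]]}}

```text
clock: 32.38
eef_pos: [599.0, 215.6, 18.4]
tcp_rot: [3.141, -0.0, 1.309]
contact_force: [0.8, -0.7, -0.4]
opening: 0.525
```

{"method": "servo_tool", "body": {"rows": [[38,[0,0,0],[0,0,0]],[32,[0,0,0],[0,0,0]],[25,[0,0,0],[0,0,0]],[25,[0,0,0],[0,0,0]],[25,[0,0,0],[0,0,0]]], "force": 40}}

```text
clock: 33.0
eef_pos: [599.0, 215.6, 18.3]
tcp_rot: [3.141, -0.0, 1.309]
contact_force: [0.0, -0.6, 6.1]
opening: 0.402
```

Gripped (34 mm). The set-down should come at TCP z of about 31.3.

{"method": "servo_tool", "body": {"rows": [[25,[0,0,-8],[0,0,0]],[25,[0,0,-20],[0,0,0]],[25,[0,0,-35],[0,0,0]],[25,[0,0,-35],[0,0,0]],[25,[0,0,-25],[0,0,0]],[25,[0,0,-5],[0,0,0]],[25,[0,0,0],[0,0,0]]]}}

```text
clock: 33.88
eef_pos: [598.6, 215.4, 146.2]
tcp_rot: [3.141, -0.0, 1.309]
contact_force: [-0.4, -0.5, -0.6]
opening: 0.395
```

```bash
python3 - <<'E'
from h import *
plan(477.5,-154.2,143,75,10)
E
```

```text
[598.6 215.4 146.2] 75.0 turn/row 0.0
[np.float64(-38.8), np.float64(-2.1), np.float64(0.3)] [np.float64(-38.8), np.float64(-2.1), np.float64(0.3)] [np.float64(-38.8), np.float64(-2.1), np.float64(0.3)] [np.float64(-38.8), np.float64(-2.1), np.float64(0.3)] [np.float64(-38.8), np.float64(-2.1), np.float64(0.3)] [np.float64(-38.8), np.float64(-2.1), np.float64(0.3)] [np.float64(-38.8), np.float64(-2.1), np.float64(0.3)] [np.float64(-38.8), np.float64(-2.1), np.float64(0.3)] [np.float64(-38.8), np.float64(-2.1), np.float64(0.3)] [np.float64(-38.8), np.float64(-2.1), np.float64(0.3)]
```

{"method": "servo_tool", "body": {"rows": [[25,[-38.8,-2.1,0],[0,0,0]],[25,[-38.8,-2.1,0],[0,0,0]],[25,[-38.8,-2.1,0],[0,0,0]],[25,[-38.8,-2.1,0],[0,0,0]],[25,[-38.8,-2.1,0],[0,0,0]],[25,[-38.8,-2.1,0],[0,0,0]],[25,[-38.8,-2.1,0],[0,0,0]],[25,[-38.8,-2.1,0],[0,0,0]]]}}

```text
clock: 34.88
eef_pos: [500.9, -81.0, 144.8]
tcp_rot: [-3.139, 0.0, 1.309]
contact_force: [-0.9, -1.0, -0.8]
opening: 0.397
```

{"method": "servo_tool", "body": {"rows": [[25,[-38.8,-2.1,0],[0,0,0]],[25,[-26,-1.5,3],[0,0,0]],[25,[-12.8,-0.6,10],[0,0,0]],[25,[0,0,20],[0,0,0]],[25,[0,0,25],[0,0,0]],[25,[0,0,15],[0,0,0]],[25,[0,0,5],[0,0,0]],[25,[0,0,0],[0,0,0]]]}}

```text
clock: 35.88
eef_pos: [478.2, -153.7, 67.8]
tcp_rot: [-3.141, -0.0, 1.31]
contact_force: [-0.0, -0.4, -1.2]
opening: 0.401
```

```bash
python3 - <<'E'
from h import *
im=grab_frame('scene')
cv2.imwrite('pics/j.png',cv2.resize(im[90:250,150:310],None,fx=3.3,fy=3.3))
plan(477.5,-154.2,31.3,75,1)
E
```

```text
[ 478.5 -153.9   68.3] 75.0 turn/row 0.02
[np.float64(-0.6), np.float64(-0.9), np.float64(37.0)]
```

View pics/j.png

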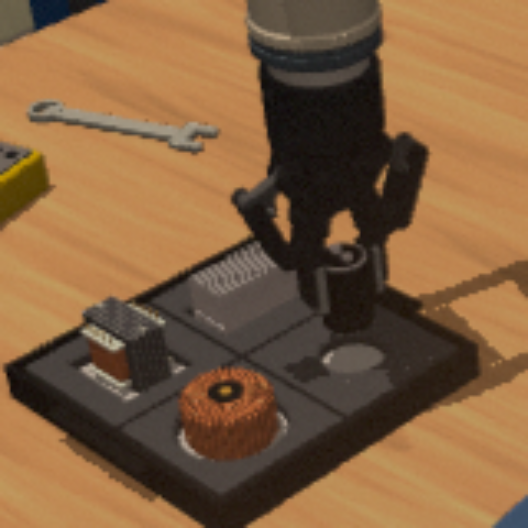

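{"method": "servo_tool", "body": {"rows": [[25,[-0.3,-0.4,14],[0,0,0]],[25,[0,0,11],[0,0,0]],[25,[0,0,5],[0,0,0]],[25,[0,0,3],[0,0,0]],[25,[0,0,1.5],[0,0,0]],[25,[0,0,0.7],[0,0,0]],[25,[0,0,0.5],[0,0,0]],[25,[0,0,0],[0,0,0]]]}}

```text
clock: 36.92
eef_pos: [477.7, -154.1, 32.4]
tcp_rot: [3.141, 0.0, 1.309]
contact_force: [0.8, 0.9, -1.1]
opening: 0.399
```

{"method": "servo_tool", "body": {"rows": [[25,[0,0,0.5],[0,0,0]],[25,[0,0,0.3],[0,0,0]],[25,[0,0,0],[0,0,0]]]}}

```text
clock: 37.3
eef_pos: [477.6, -154.1, 31.5]
tcp_rot: [-3.142, 0.0, 1.309]
contact_force: [0.6, -0.4, -0.2]
opening: 0.399
```

{"method": "servo_tool", "body": {"rows": [[25,[0,0,0.4],[0,0,0]],[25,[0,0,0.3],[0,0,0]],[25,[0,0,0],[0,0,0]]]}}

```text
clock: 37.67
eef_pos: [477.7, -154.1, 31.3]
tcp_rot: [3.142, 0.0, 1.309]
contact_force: [-2.5, 0.1, 7.4]
opening: 0.397
```

{"method": "servo_tool", "body": {"rows": [[38,[0,0,0],[0,0,0]],[42,[0,0,0],[0,0,0]],[47,[0,0,0],[0,0,0]],[54,[0,0,0],[0,0,0]],[60,[0,0,-5],[0,0,0]],[60,[0,0,-25],[0,0,0]],[60,[0,0,-40],[0,0,0]],[60,[0,0,-40],[0,0,0]]]}}

```text
clock: 38.67
eef_pos: [477.4, -154.0, 142.1]
tcp_rot: [-3.141, -0.0, 1.309]
contact_force: [0.9, -1.3, -0.2]
opening: 0.707
```

{"method": "servo_tool", "body": {"rows": [[60,[20,0,-40],[0,0,0]],[60,[45,0,-30],[0,0,0]],[60,[50,0,0],[0,0,0]],[60,[50,0,0],[0,0,0]],[60,[50,0,0],[0,0,0]],[60,[50,0,0],[0,0,0]],[60,[30,0,0],[0,0,0]],[60,[0,0,0],[0,0,0]]]}}

```text
clock: 39.67
eef_pos: [554.2, 132.7, 210.9]
tcp_rot: [3.141, -0.0, 1.312]
contact_force: [-0.0, -0.8, 0.1]
opening: 0.701
```

```bash
python3 - <<'E'
from h import *
im=grab_frame('scene');t=grab_frame('top')
cv2.imwrite('pics/k.png',np.hstack([cv2.resize(im[140:260,140:310],(425,300)),cv2.resize(t[180:305,390:510],(312,325))[:300]]))
for n in ('toroid','transformer','heatsink','capacitor'):
    for b in trace('top',n):
        m=b["mask"];ys,xs=np.nonzero(m)
        if 395<xs.mean()<505 and 185<ys.mean()<305 and m.sum()<1500:
            p=ray('top',(xs.mean(),ys.mean()),35);v,f=fit('top',n,m,p[0],p[1],15);print(n,v.round(2),round(f,2))
for n,uv in (('solder_reel',0),('flux_bottle',0)):
    for b in trace('scene',n)[:1]:
        m=b["mask"];ys,xs=np.nonzero(m);print(n,xs.mean().round(),ys.mean().round(),m.sum())
print(sense()['clock'])
E
```

```text
toroid [ 5.8486e+02 -1.5919e+02  1.5000e-01] 0.1
transformer [ 579.58 -267.11    1.65] 0.14
heatsink [ 471.57 -263.23    3.1 ] 0.06
capacitor [ 4.7606e+02 -1.5266e+02 -3.1000e-01] 0.23
solder_reel 341.0 239.0 595
flux_bottle 446.0 283.0 429
40.075
```

View pics/k.png

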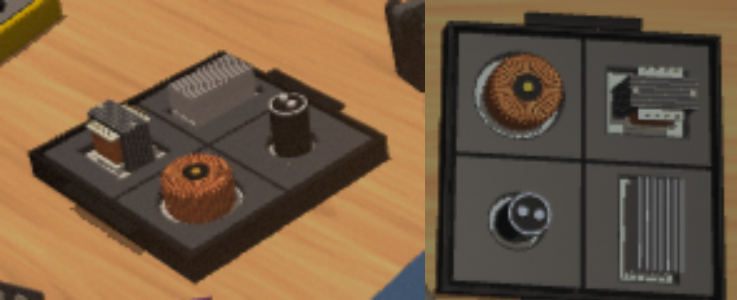

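The final view shows all four parts standing in their cut-outs with a pale margin around them, and the reel and bottle at the same pixels as before. Handing in.

```bash
python3 -c "
from rig import *
print(sign_off())"
```

```text
the job is handed in; nothing more can be done
None
```

All four parts are in their matching cut-outs. I placed them in the order asked: toroid, transformer, heat sink, can capacitor. Each was lowered until the wrist felt contact at the height expected for the cut-out floor, then released. I handed in at about 40 s of the 109 s allowed.

- **Position:** top-camera fits put every part within about 1.5 mm of its cut-out's centre, against a clearance of about 5 mm. The final picture shows all four upright inside their cut-outs.
- **Bystanders:** the solder reel and flux bottle are at the same scene-camera pixels as at the start, (341, 239) and (446, 283). I did not go near the look-alikes.
- **Disagreements:** the two cameras differed by 2–3 mm for the parts, and up to about 6 mm in x for the cut-outs, so I aimed at roughly the average. The last capacitor fit was poor (residual 0.23), so for that part I relied on the picture and the contact height. The transformer's fitted angle (1.65 rad) was also 7° off the commanded one (1.53 rad), but the picture shows it square in its cut-out.

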